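Load a test-kit carton into its guide lane

TASK

Push the test-kit carton end first, its long sides along the rails, into the lane between the two low guide rails until its far end stands squarely and gently against the stop at the end of the lane. The rails are freshly adjusted: neither the carton nor the robot may touch them, so bring the carton into line in front of the lane first. Keep the carton flat on the worktop, never lifting or tipping it, and leave the two small bottles and the timer beside the lane where they are.

Things in the scene. Friction and masses are not known exactly. Their poses are not given: they have to be found in the camera images.
- carton: loose closed carton of test kits, white and grey, 86 (its x) x 126 (its y, the long axis) x 51 (z) mm, about 0.12 kg. Origin: centre of its underside. Starts flat on the worktop 25 to 50 mm short of the lane's open end, long axis within 0.15 rad of the lane's direction, up to 55 mm to either side of the lane's middle line
- lane: fixed guide lane: two rails and a stop across their far end; no floor, the carton slides on the worktop. Origin: on the worktop, middle of the open mouth between the rails' near ends; x along the lane to the stop, y left, z up. Rails from x = 0 to 140 mm, 108 mm clear between them; stop face at x = 140 mm, so the carton's origin is at x = 77 mm when against it
- rail_left: left rail, an aluminium angle 140 mm long and 18 mm high, its upright 3 mm thick with the inner face at y = +54 mm of the lane, its foot reaching out to y = +72 mm (3 mm thick, with two screw heads 7 mm high). Same origin and axes as the lane
- rail_right: right rail, the mirror image: inner face at y = -54 mm of the lane. Same origin and axes as the lane
- end_stop: aluminium bar across the far end of the lane, 144 mm wide, 30 mm high (screw heads to 33 mm), with a dark rubber pad as its face at x = 140 mm of the lane. Rigid. Same origin and axes as the lane
- bottle_left: small white screw-cap bottle with an orange cap, 30 mm in diameter, 52 mm high, standing loose about 140 mm to the left of the lane's middle line. Origin: centre of its underside
- bottle_right: the same bottle with a green cap, about 140 mm to the right of the lane's middle line. Origin: centre of its underside
- timer: small white lab timer with a display, 68 x 62 x 18 mm, lying loose beside the right rail beyond the bottle. Origin: centre of its underside
Not all that is in view belongs to the job. Of the things shaped like the lane, the aluminium one is meant. What is shaped like the carton but red or yellow is not meant.

How it is judged:
By the outcome, as a careful person would: the job done as asked, in the order asked, and still so for the second after the job is handed in, with the robot touching nothing.
It also fails if it takes over 54 s, if anything falls off the work surface, if the arm or the gripper's body presses on something with over 40 N, if the wrist force passes 120 N, or if a joint passes its speed limit or range.

ROBOT

A 6-joint arm with a two-finger parallel gripper is mounted at the origin on a cart in front of the work surface, level with it; the furniture and walls round the work are solid. World frame = base frame: x ahead of the robot, y to its left, z up, the work surface at z = 0. Lengths are in m, angles in rad, forces in N, time in s.
With the tool pointing down it reaches from about 0.275 to 0.825 m from the base axis. Payload 4.9 kg.
Tool frame: the origin (TCP) lies at the very end of the fingers, on their centre line; the grasp point (between the pads) lies 19 mm behind it (manip.grasp_offset is the z of the grasp point in the tool frame, in m); z points along the fingers, y is the line along which they close (so a half turn about z gives the same grasp; the last joint's range is limited). The gripper opens to 85 mm and grips with 20 to 120 N. Pads are 22 mm wide; open, the fingers measure 114 mm over their backs; the gripper's body (76 mm by 85 mm) begins 54 mm behind the grasp point. The pads swing forward as they close: fully open they stand 13 mm farther back than shut.
Start: joints at [-1.312, 0.326, -0.193, 1.052, 0, 1.437], TCP at [0.211, -0.508, 0.231] pointing down, gripper open.
Joint ranges: [-2.65, 2.65], [-0.97, 1.79], [-1.3, 1.35], [-1.93, 2.1], [-1.47, 1.37], [-3.14, 3.14]. Speed limits (rad/s): [2.57, 2.57, 3.14, 3.14, 3.14, 3.14].

INTERFACE

Orientations are given as a 3x3 rotation matrix whose columns are the frame's x, y, z axes.
In Python, from cell import manip gives the robot as it stands. Calls block until the motion is done:
- manip.move_to(position, orientation): joint-space move of the TCP to a pose.
- manip.move_linear(position, frame=None, feed=0.15, f_stop=None): straight line of the TCP; frame=None keeps the orientation; feed is the mean speed in m/s. With f_stop (N) it stops when the force on the tool has changed by that much, and returns True; else False.
- manip.move_joints(angles): joint-space move.
- manip.command_gripper(opening, f_grip=None): finger opening in m; f_grip is the grip in N (None keeps the last); returns when the fingers have stopped.
- manip.pause(seconds).
- manip.solve_ik(position, orientation): joint angles nearest the present ones, or None.
- manip.get_state(): the state.
- manip.snapshot(name): name is "side" or "top" or "wrist"; returns a dict with "pixels" (420x560x3 uint8, red, green, blue), "depth" (420x560 float32, m along the optical axis (not along the pixel's ray), 0 where there is no reading), "mtx" (3x3 intrinsics, pixels), "extrinsics" (4x4, takes a point from world to camera coordinates); the wrist camera has in their place "tool_from_camera" (4x4, takes a point from camera to tool coordinates, whose origin is the TCP and whose axes are the flange's). Camera axes: x right, y down, z forward; pixel columns grow to the right and rows downward; lengths in m; the calibration is good to about 2 mm. The wrist camera is an equidistant fisheye: a pixel r from the principal point sees the ray r / f radians off the axis. A picture is of the moment at which its call begins: read the wrist's pose just before it.
A pose or a line that the arm cannot do raises manip.MotionError and nothing moves.
- manip.job_done(): hands the job in; it is judged then, once.
The state is a dict: "time_s": time; "joints": joint angles; "joint_velocities": joint speeds; "joint_efforts": joint torques, N m; "ee_pos": TCP position; "orientation": TCP orientation; "ft_force": force on the tool from outside, world axes, zero at the start; "moment": the same for the moment, N m; "finger_gap": finger opening in m; "grasp_force": force on a finger pad.
Only numpy, scipy, OpenCV 4.12 (cv2) and the standard library are available. Lean on these libraries where they do the work, as an engineer would, in place of code of your own. Each camera call takes 0.05 s, during which the arm holds its last target. There are 200 camera calls.

## Working session

There is one attempt and no reset: what is moved stays moved. The work goes in short steps, each a Python script; the robot and the scene stay as the last script left them, time stands still between calls to the robot, and variables do not carry over. Pictures are saved under pics/ and viewed, at most 10 in all, crops included, and the job is handed in when it is done.

```bash
ls; mkdir -p pics
python3 - <<'E'
from cell import manip
import cv2, numpy as np
for n in ("top","side"):
    s=manip.snapshot(n); cv2.imwrite(f"pics/{n}0.png",s["pixels"][:,:,::-1]); np.savez(f"{n}0.npz",**{k:v for k,v in s.items()})
    print(n,s["mtx"].tolist(),np.round(s["extrinsics"],3).tolist())
print(manip.get_state()["time_s"],manip.grasp_offset)
E
```

```text
pics
top [[400.68512500084427, 0.0, 278.5020973920868], [0.0, 400.68512500084427, 206.5047515883945], [0.0, 0.0, 1.0]] [[0.013, -1.0, -0.004, -0.078], [-0.992, -0.013, -0.123, 0.576], [0.123, 0.006, -0.992, 1.049], [0.0, 0.0, 0.0, 1.0]]
side [[499.0408307617619, 0.0, 274.26883534210276], [0.0, 499.0408307617619, 209.3377038859671], [0.0, 0.0, 1.0]] [[-1.0, 0.006, -0.016, 0.557], [0.016, 0.58, -0.814, 0.062], [0.004, -0.814, -0.58, 1.254], [0.0, 0.0, 0.0, 1.0]]
0.1 -0.0187
```

View pics/top0.png

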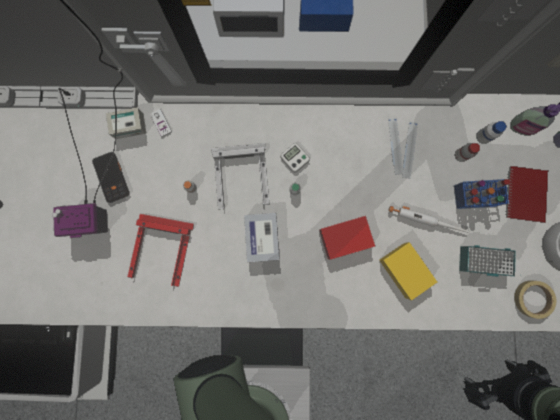

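View pics/side0.png

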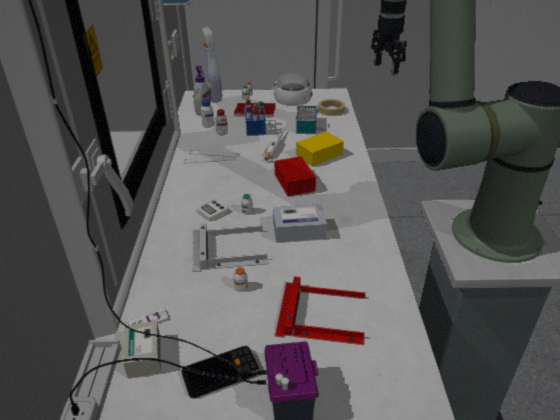

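Top view: the aluminium lane spans px (215–270, 145–210) and opens towards the robot, with bottles at (189,186) and (295,190) and the timer at (295,157). The carton is at (263,237), to the right of the lane's middle line. Next I measure with depth.

```bash
cat > vis.py <<'E'
import numpy as np, cv2
def cloud(s):
    d=s["depth"]; v,u=np.nonzero(d>0); z=d[v,u]; K=s["mtx"]
    pc=np.c_[(u-K[0,2])/K[0,0]*z,(v-K[1,2])/K[1,1]*z,z]
    E=s["extrinsics"]; return (pc-E[:3,3])@E[:3,:3], s["pixels"][v,u].astype(int)
def sel(P,x,y,z):
    return ((P>[x[0],y[0],z[0]])&(P<[x[1],y[1],z[1]])).all(1)
def rect(Q):
    (c,wh,a)=cv2.minAreaRect((Q[:,:2]*1000).astype(np.float32))
    if wh[0]<wh[1]: wh=wh[::-1]; a+=90
    a=(a+45)%180-45   # angle of long side, deg, near x
    return np.round(c,1),np.round(wh,1),round(a,2)
E
python3 - <<'E'
from vis import *
for n in("top","side"):
    s=np.load(n+"0.npz"); P,C=cloud(s)
    t=P[sel(P,(.3,.8),(-.3,.3),(-.02,.01))]; print(n,"table z",np.median(t[:,2]))
    c=P[sel(P,(.32,.56),(-.2,.05),(.043,.06))]; print("carton",len(c),rect(c),np.median(c[:,2]))
    for nm,zr in(("rail/stop",(.012,.045)),("stop",(.024,.045))):
        q=P[sel(P,(.49,.72),(-.09,.13),zr)]; print(nm,len(q),q.min(0),q.max(0))
        print(np.round(q[::max(1,len(q)//25)]*1000).astype(int).tolist())
s=np.load("top0.npz");im=s["pixels"][120:280,170:330,::-1]
cv2.imwrite("pics/crop.png",cv2.resize(im,None,fx=3.7,fy=3.7,interpolation=cv2.INTER_CUBIC))
E
```

```text
top table z 0.001752785045833342
carton 1609 (array([498.6, -92.5]), array([218.1, 124.8]), 94.89) 0.05215085233160074
rail/stop 241 [ 0.50451559 -0.08997177  0.01238944] [0.7199688  0.11228908 0.04495563]
[[720, 95, 36], [718, 90, 32], [719, 65, 29], [715, 106, 33], [716, 82, 29], [717, 57, 28], [720, 30, 18], [715, 97, 21], [714, 71, 26], [718, 48, 13], [714, 112, 15], [715, -79, 17], [712, -87, 18], [708, -84, 12], [697, 97, 15], [688, 97, 17], [680, -18, 18], [665, 93, 17], [661, -21, 15], [652, -21, 21], [637, 89, 18], [629, -25, 22], [621, -25, 19], [610, -25, 22], [598, 83, 12], [589, 85, 21], [581, 82, 18]]
stop 59 [ 0.50451559 -0.06786364  0.02412896] [0.7199688  0.11228908 0.04495563]
[[720, 95, 36], [718, 109, 33], [718, 104, 32], [718, 98, 34], [718, 92, 34], [718, 87, 32], [718, 81, 33], [719, 76, 29], [719, 71, 31], [719, 65, 29], [719, 60, 31], [720, 54, 28], [719, 46, 30], [715, 109, 33], [715, 103, 32], [715, 98, 32], [716, 93, 31], [716, 87, 31], [716, 82, 29], [716, 76, 29], [717, 71, 25], [716, 65, 29], [717, 60, 29], [718, 55, 25], [713, 110, 29], [714, 102, 25],
[... 446 characters left out ...]
552, 21, 34], [547, 22, 31], [547, 20, 27], [547, 21, 25], [547, 19, 20], [547, 21, 18], [547, 20, 14], [719, 67, 29], [584, 82, 17], [579, 84, 15], [600, 87, 15], [640, 93, 18], [677, 93, 16], [696, 98, 17], [689, 97, 13]]
stop 233 [ 0.49057907 -0.0562373   0.02400767] [0.71981814 0.11593926 0.04499513]
[[559, -54, 44], [557, -29, 30], [501, 16, 45], [523, 19, 44], [501, 16, 41], [542, 17, 40], [518, 16, 38], [496, 16, 38], [537, 21, 40], [515, 17, 36], [493, 14, 34], [535, 21, 37], [513, 20, 35], [491, 15, 32], [532, 21, 33], [505, 18, 31], [547, 22, 31], [525, 21, 30], [503, 14, 25], [545, 24, 30], [520, 19, 25], [545, 20, 24], [718, 76, 30], [717, 85, 28], [717, 103, 32], [716, 114, 32]]
```

View pics/crop.png

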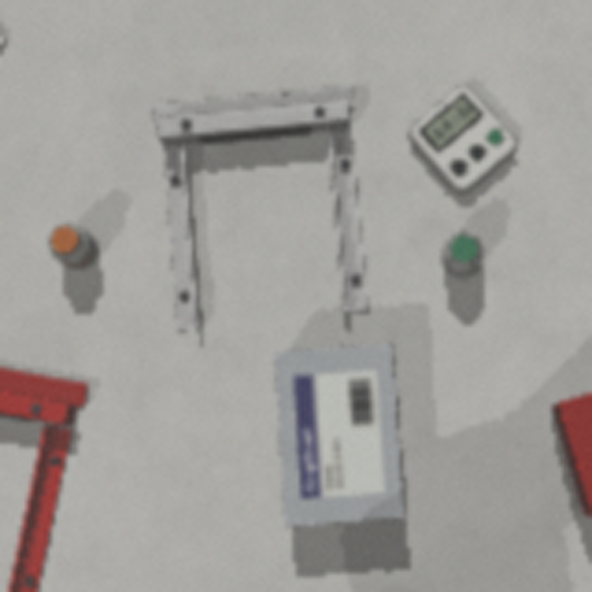

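```bash
cat >> vis.py <<'E'
def carton(P,xr=(.3,.75),yr=(-.125,.13)):
    return rect(P[sel(P,xr,yr,(.044,.058))])
E
python3 - <<'E'
from vis import *
from scipy.optimize import least_squares
for n in("top","side"):
    s=np.load(n+"0.npz"); P,C=cloud(s); P[:,2]-= .0017 if n=="top" else .0003
    print(n,carton(P,(.38,.6)))
    L=P[sel(P,(.568,.70),(.07,.105),(.011,.023))]; R=P[sel(P,(.568,.70),(-.045,-.01),(.011,.023))]
    f=lambda p:np.r_[ (L[:,1]-p[0]-p[1]*(L[:,0]-.64)), (R[:,1]-p[2]-p[1]*(R[:,0]-.64)) ]
    r=least_squares(f,[.09,.11,-.02],loss="soft_l1",f_scale=.001); p=r.x
    print("rails",len(L),len(R),"yL,slope,yR at x=.64:",np.round(p,4),"sep",(p[0]-p[2])*np.cos(np.arctan(p[1])),"rms",np.sqrt(np.mean(r.fun**2)))
    for q in (L,R): print(" slope alone",np.polyfit(q[:,0],q[:,1],1)[0])
    th=np.arctan(p[1]); d=np.array([np.cos(th),np.sin(th)]); nn=np.array([-d[1],d[0]])
    mid=(p[0]+p[2])/2; o=np.array([.64,mid]);
    S=P[sel(P,(.68,.76),(-.07,.14),(.024,.04))]; a=(S[:,:2]-o)@d; b=(S[:,:2]-o)@nn
    print("stop along",np.percentile(a,[1,5,20,50,95,99]).round(4),"across",np.percentile(b,[0,1,99,100]).round(4))
    A=P[sel(P,(.5,.70),(-.05,.12),(.011,.023))]; aa=(A[:,:2]-o)@d; bb=(A[:,:2]-o)@nn
    for sg in(1,-1):
        k=abs(bb-sg*.0555)<.006; print(" near end along",np.sort(aa[k])[:4].round(4), "b",np.median(bb[k]).round(4))
    print("mid",o,"th",th)
E
```

```text
top (array([493. , -26.4]), array([124.8,  85.5]), 4.89)
rails 63 48 yL,slope,yR at x=.64: [ 0.0894  0.1138 -0.022 ] sep 0.11068833197866788 rms 0.000979660106458979
 slope alone 0.11445331187956352
 slope alone 0.11325797963904952
stop along [0.0794 0.0807 0.0826 0.088  0.096  0.0968] across [-0.0706 -0.0697  0.0697  0.0715]
 near end along [-0.0584 -0.0561 -0.0533 -0.051 ] b 0.0554
 near end along [-0.0612 -0.0592 -0.0564 -0.0531] b -0.0553
mid [0.64       0.03369863] th 0.11334256127405276
side (array([493.8, -24. ]), array([125.4,  91.2]), 4.23)
rails 146 127 yL,slope,yR at x=.64: [ 0.0911  0.1109 -0.0205] sep 0.11092274941268976 rms 0.001901364249884595
 slope alone 0.11053142764561609
 slope alone 0.11118661430459605
stop along [0.0799 0.0818 0.084  0.0888 0.0961 0.0963] across [-0.0743 -0.0718  0.0712  0.0717]
 near end along [-0.058  -0.0579 -0.0554 -0.0554] b 0.0556
 near end along [-0.0902 -0.0898 -0.0895 -0.0593] b -0.0554
mid [0.64       0.03533792] th 0.11044772067665584
```

```bash
cat > rob.py <<'E'
from cell import manip
from vis import *
th=.1125; d=np.array([np.cos(th),np.sin(th)]); n=np.array([-d[1],d[0]])
O=np.array([.64,.0342])-.060*d
def W(a,b,z): return [*(O+a*d+b*n),z]
def frame(y):   # tool down, closing line along +-y, whichever is nearer for the wrist
    R=[]
    for s in(1,-1):
        yy=np.array([*(s*y),0]); zz=np.array([0,0,-1.]); R.append(np.c_[np.cross(yy,zz),yy,zz])
    return R
def pick(pos,y):
    q0=np.array(manip.get_state()["joints"]); best=[]
    for R in frame(y):
        q=manip.solve_ik(pos,R)
        if q is not None: best.append((np.abs(np.array(q)-q0).max(),R))
    return min(best,key=lambda t:t[0])[1]
def look(tag):
    for c in("top","side"):
        s=manip.snapshot(c); P,_=cloud(s); P[:,2]-=.0017 if c=="top" else .0003
        m=P[sel(P,(.38,.75),(-.12,.13),(.047,.056))]
        ab=(m[:,:2]-O); Q=np.c_[ab@d,ab@n]; print(c,len(m),"lane mm/deg",rect(Q))
        cv2.imwrite(f"pics/{c}_{tag}.png",s["pixels"][:,:,::-1])
    st=manip.get_state(); print("t",st["time_s"],"tcp",np.round(st["ee_pos"],4),"F",np.round(st["ft_force"],2),"gap",st["finger_gap"])
E
python3 - <<'E'
from rob import *
look("a")
manip.command_gripper(.060)
p=W(-.0927,-.125,.12); R=pick(p,d)
manip.move_to(p,R)
manip.move_linear(W(-.0927,-.125,.012),feed=.12)
look("b")
print(manip.move_linear(W(-.0927,-.060,.012),feed=.04,f_stop=8))
look("c")
E
```

```text
top 1474 lane mm/deg (array([-49.9, -59.3]), array([232.6, 118.4]), -21.19)
side 1063 lane mm/deg (array([-49.8, -57.6]), array([230.3, 118.8]), -18.93)
t 0.2 tcp [ 0.2104 -0.5078  0.2308] F [-0.06 -0.04  0.68] gap 0.08515651485184048
top 640 lane mm/deg (array([-32.2, -52.2]), array([239.5,  75.8]), -41.3)
side 1104 lane mm/deg (array([-55.6, -72.3]), array([201.7, 148.6]), -3.18)
t 3.5667 tcp [ 0.503  -0.1074  0.0128] F [-0.03  0.16 -0.52] gap 0.06003106160372052
False
top 41 lane mm/deg (array([  29.1, -144.8]), array([21.8, 13.6]), -5.8)
side 1176 lane mm/deg (array([-45. , -33.2]), array([259.1, 138.3]), -28.1)
t 5.4417 tcp [ 0.495  -0.0427  0.012 ] F [-0.32  0.12 -0.23] gap 0.05997656554851443
```

View pics/side_c.png

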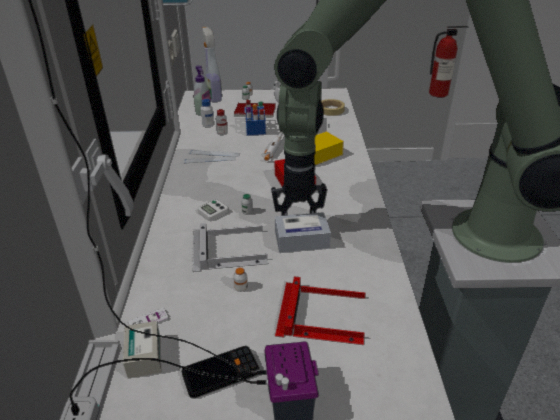

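The side view shows the carton flat at px (303,232), with the two fingers against its far long side and the rails untouched. I'll isolate the carton cluster, back off and measure.

```bash
python3 - <<'E'
t=open('rob.py').read()
t=t.replace("print(c,len(m)","""Q=Q[(abs(Q[:,1]+.01)<.09)&(Q[:,0]>-.19)&(Q[:,0]<.15)]
        g=np.zeros((150,150),np.uint8); ij=((Q+.2)/.004).astype(int); g[ij[:,0],ij[:,1]]=1
        g=cv2.morphologyEx(g,cv2.MORPH_CLOSE,np.ones((3,3)))
        k,lab,stt,_=cv2.connectedComponentsWithStats(g); Q=Q[lab[ij[:,0],ij[:,1]]==1+np.argmax(stt[1:,4])]; print(c,len(Q)""")
open('rob.py','w').write(t)
E
python3 - <<'E'
from rob import *
manip.move_linear(W(-.0927,-.085,.012),feed=.12)
manip.move_linear(W(-.0927,-.14,.11),feed=.2)
look("d")
E
```

```text
top 1357 lane mm/deg (array([-94. ,  -5.6]), array([125.1,  85.2]), -0.04)
side 1104 lane mm/deg (array([-92.8,  -3.9]), array([124.9,  90.8]), 0.23)
t 6.6083 tcp [ 0.5026 -0.1208  0.1085] F [-0.01  0.61 -0.76] gap 0.06029234115343041
```

Run:
```python
from rob import *
manip.move_linear(W(-.0927,-.085,.012),feed=.2)
manip.move_linear(W(-.0927,-.055,.012),feed=.03,f_stop=8)
manip.move_linear(W(-.0927,-.085,.012),feed=.12)
manip.move_linear(W(-.0927,-.14,.12),feed=.2)
look("e")
manip.command_gripper(.050)
p=W(-.205,0,.12); R=pick(p,n)
manip.move_to(p,R)
manip.move_linear(W(-.205,0,.022),feed=.12)
look("f")
```

```text
top 1402 lane mm/deg (array([-93.9,  -0.6]), array([124.8,  85.6]), 0.18)
side 1117 lane mm/deg (array([-92.9,   1.9]), array([124.8,  91.7]), 0.25)
t 9.725 tcp [ 0.5027 -0.1209  0.1186] F [ 0.53 -0.5  -0.26] gap 0.05984129624894158
top 1460 lane mm/deg (array([-93.8,  -0.7]), array([125. ,  85.5]), 0.23)
side 1116 lane mm/deg (array([-93. ,   1.2]), array([125.3,  89.8]), 0.12)
t 12.3 tcp [0.3774 0.0043 0.0226] F [-0.53 -0.06 -0.09] gap 0.049904952108638975
```

View pics/top_e.png

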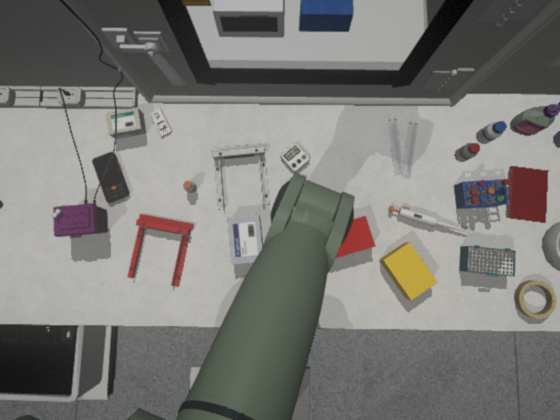

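View pics/side_f.png

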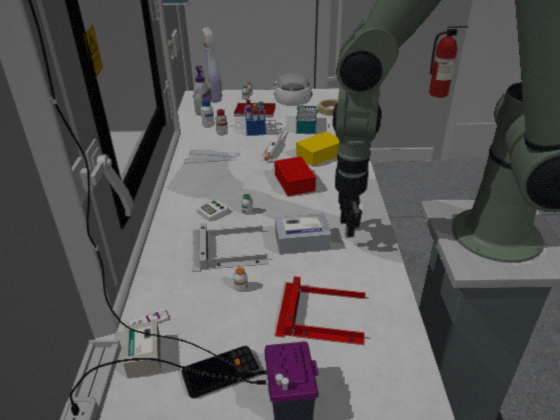

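Carton is centred and squared (top_e px (246,241)), and the gripper is behind its near end (side_f px (352,225)). I push in stages.

Run:
```python
from rob import *
print(manip.move_linear(W(-.100,0,.022),feed=.05,f_stop=6)); look("g")
print(manip.move_linear(W(-.055,0,.022),feed=.04,f_stop=6)); look("h")
```

```text
False
top 570 lane mm/deg (array([-27.7,  -1.2]), array([125.4,  85.2]), 0.9)
side 1166 lane mm/deg (array([-38. ,   1.1]), array([147.6,  89.6]), -0.8)
t 14.65 tcp [0.4809 0.0162 0.022 ] F [-0.74  0.45 -0.92] gap 0.0499453159926833
False
top 294 lane mm/deg (array([ 35.5, -26.4]), array([146.5,  70.7]), 34.4)
side 1175 lane mm/deg (array([7.7, 0.6]), array([146.2,  91.1]), 0.15)
t 16.025 tcp [0.5258 0.0213 0.0221] F [ 0.16  0.72 -0.12] gap 0.05000653732895879
```

View pics/top_h.png

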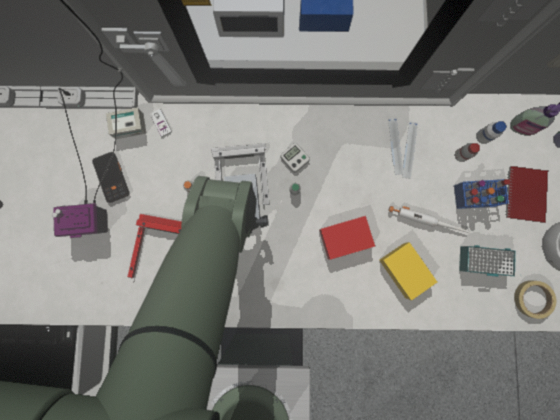

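The top view is mostly blocked by the arm, with only the carton's far end visible between the rails at px (240,185). The side fit says it is straight and centred, so I continue, gently at the end.

Run:
```python
from rob import *
print(manip.move_linear(W(-.006,0,.022),feed=.04,f_stop=6)); look("i")
print(manip.move_linear(W(.010,0,.022),feed=.006,f_stop=2.5)); look("j")
st=manip.get_state(); print("a",(np.array(st["ee_pos"][:2])-O)@d)
```

```text
False
top 131 lane mm/deg (array([ 69.9, -35.5]), array([116.4,  15.3]), -0.45)
side 1181 lane mm/deg (array([57.3,  1.1]), array([144.7,  90.1]), 0.47)
t 17.5 tcp [0.5745 0.0268 0.0221] F [-1.01  0.18 -0.37] gap 0.05011114475700409
True
top 140 lane mm/deg (array([ 79.6, -36.7]), array([118.4,  16.3]), -3.63)
side 1185 lane mm/deg (array([65.7,  0.5]), array([148.1,  90. ]), -0.12)
t 19.225 tcp [0.5832 0.028  0.0211] F [-0.04  0.61 -0.93] gap 0.050064209110373334
a 0.002890807756579926
```

View pics/side_j.png

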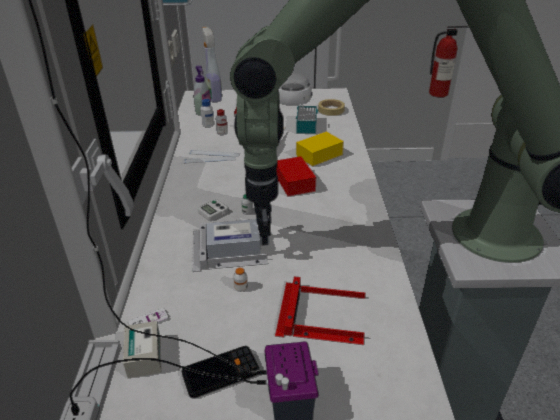

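The carton is in the lane at the stop (px (232,237)), and the stopping point a = 2.9 mm matches the predicted 2.3. I back off and verify.

Run:
```python
from rob import *
manip.move_linear(W(-.02,0,.022),feed=.05)
manip.move_linear(W(-.10,0,.10),feed=.15)
manip.move_linear(W(-.22,0,.16),feed=.2)
look("k")
ims=[cv2.resize(cv2.imread("pics/top_k.png")[130:230,190:320],None,fx=4,fy=4,interpolation=2),cv2.resize(cv2.imread("pics/side_k.png")[190:290,170:300],None,fx=4,fy=4,interpolation=2)]
cv2.imwrite("pics/kk.png",cv2.resize(np.hstack(ims),(800,308)))
```

```text
top 1365 lane mm/deg (array([76. , -0.6]), array([125.9,  85.5]), 0.26)
side 1162 lane mm/deg (array([77. ,  0.7]), array([124.2,  91.2]), 1.15)
t 21.6417 tcp [0.3627 0.0027 0.1596] F [-0.79 -0.97 -0.12] gap 0.04987569217195327
```

View pics/kk.png

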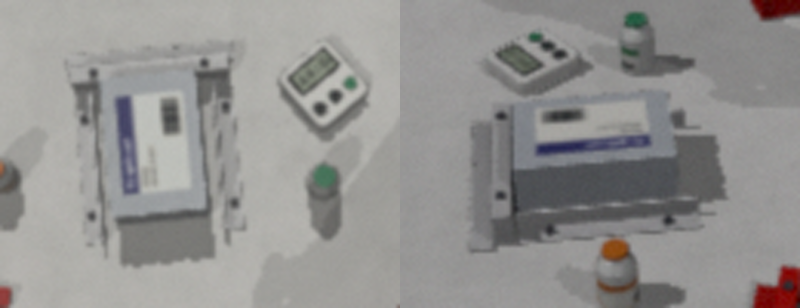

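The carton sits between the rails with visible gaps on both sides, at or within about 1 mm of the stop, and the bottles and timer have not moved. The 2.5 N trip was close to the sensor noise, so I repeat the last touch with a clearer threshold.

Run:
```python
from rob import *
A=lambda:round(1000*float((np.array(manip.get_state()["ee_pos"][:2])-O)@d),2)
manip.move_linear(W(-.10,0,.10),feed=.2)
manip.move_linear(W(-.02,0,.022),feed=.15)
manip.move_linear(W(-.002,0,.022),feed=.03)
print(manip.move_linear(W(.009,0,.022),feed=.005,f_stop=4.5),A(),np.round(manip.get_state()["ft_force"],2))
manip.pause(.1); print(A(),np.round(manip.get_state()["ft_force"],2))
manip.move_linear(W(-.02,0,.022),feed=.03)
manip.move_linear(W(-.10,0,.10),feed=.15)
manip.move_linear(W(-.22,0,.16),feed=.2)
look("m")
```

```text
True 3.29 [-0.03 -0.54 -0.67]
2.9 [ 0.04  0.28 -1.21]
top 1369 lane mm/deg (array([76. , -0.5]), array([125.6,  85.3]), -0.15)
side 1157 lane mm/deg (array([77.4,  1. ]), array([124.8,  90.2]), -0.18)
t 28.2583 tcp [0.3627 0.0027 0.1596] F [ 0.48 -0.1  -0.2 ] gap 0.049819621070723526
```

```bash
python3 -c "
from cell import manip
print(manip.job_done())"
```

```text
the job is handed in; nothing more can be done
None
```

The carton is in the lane with its far end against the stop, centred to about 1 mm and square to about 0.2°. It stayed flat, I saw no contact with the rails, and the bottles and timer were undisturbed in the last close-up. I handed the job in at about 28 s; no verdict came back.

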